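Raise a piston on the inspection lift and hold it at the mark

TASK

Stand the loose round piston flat and centred on the narrow post of the inspection lift and let go of it. Then press the lift's spring-return paddle down until the pointer stands midway between the two thick raised index bars on the scale plate, and finish while still holding the paddle pressed there, with the piston riding on the post. Leave everything else on the bench where it is.

Things in the scene. Friction and masses are not known exactly. Their poses are not given: they have to be found in the camera images.
- stand: Inspection lift, fixed to the bench. Grey base plate 100 x 280 x 12 mm. Origin on the bench under the rocker's pivot pin; the pin lies along the stand's x, 65 mm up. The black paddle lies on the stand's +y side, the narrow lift post on its -y side (67 mm from the pin), and at y = -132 to -162 mm stands a scale plate, 102 mm tall. The two pivot cheeks beside the pin reach up 78 mm.
- post_top (a point): Centre of the flat top of the lift post: a round steel table 29 mm across on a 20 mm rod, 85 mm above the bench at rest, rising straight up with the lift. A 48 mm collar lies 29 to 34 mm below the top; a thin forked pointer runs from it past both faces of the scale plate, where two dark bars are the index marks.
- paddle_top (a point): Centre of the upper face of the black paddle on the rocker's end (50 mm across, 56 mm along the rocker, 10 mm thick), 150 mm from the pivot pin. At rest it slopes up away from the pin by 0.30 rad, 119 mm above the bench and 140 mm from the pin horizontally; at the mark it is nearly level, 66 mm above the bench and 149 mm from the pin.
- rocker (a joint): Angle of the rocker lever in rad: 0 at rest with the paddle up, grows as the paddle is pressed down (closed fingertips will do), 0.60 at the lower stop; 0.36 is the mark. A spring pushes back at the paddle with about 5 N at rest and 8 N at the mark, and returns it as soon as it is released.
- lift (a joint): Height of the lift post above its rest position in m: 0 at rest, 0.040 at the full stroke; it follows the rocker at 0.0667 m per rad. The pointer is midway between the two index bars (centres 14 mm apart) at 0.024.
- piston: The same piston as piston_mid; origin at the centre of its underside, z up.
- piston_mid (a point): Centre (half-way up) of the loose piston: a pale metal disc 40 mm across and 14 mm thick with a black seal ring round its rim and a small central bore, lying flat on the bench; about 50 g.
- end_cap: Bystander near the piston: square pale metal end cap, 56 x 56 x 18 mm with a raised round collar. Origin at its underside.
- tape_roll: Bystander near the piston: black roll of tape, 58 mm across, 19 mm high. Origin at its underside.
- spanner: Bystander: open-end spanner lying flat, 191 mm long, 6 mm thick.
- cylinder: Bystander: small pneumatic cylinder standing upright, 53 x 52 x 106 mm.
- grease_pot: Bystander: grease pot, 69 mm across, 54 mm high.
- oil_bottle: Bystander: oiler bottle with a spout, 51 mm across, 152 mm high.
- bolt_bin: Bystander: small open bin of bolts, 154 x 114 x 49 mm.
There are look-alikes about, which are no part of the job. What is shaped like the piston but pink is not meant.

How it is judged:
By the outcome, as a careful person would: the job done as asked, in the order asked, and still so for the second after the job is handed in, while the arm keeps its last pose, push and grip.
It also fails if it takes over 48 s, if anything falls off the work surface, if the arm or the gripper's body presses on something with over 40 N, if the wrist force passes 120 N, or if a joint passes its speed limit or range.

ROBOT

A 6-joint arm with a two-finger parallel gripper is mounted at the origin on a cart in front of the work surface, level with it; the furniture and walls round the work are solid. World frame = base frame: x ahead of the robot, y to its left, z up, the work surface at z = 0. Lengths are in m, angles in rad, forces in N, time in s.
With the tool pointing down it reaches from about 0.325 to 0.9 m from the base axis. Payload 6.1 kg.
Tool frame: the origin (TCP) lies midway between the tips of the shut fingers; the grasp point (between the pads) lies 19 mm behind it; z points along the fingers, y is the direction in which the jaws open and shut (so a half turn about z gives the same grasp; the last joint's range is limited). The gripper opens to 87 mm and grips with 3 to 60 N. Pads are 19 mm wide; open, the fingers measure 117 mm over their backs; the gripper's body (75 mm by 190 mm) begins 51 mm behind the grasp point.
Start: joints at [1.207, 0.22, 1.526, -0, 1.395, -0.126], TCP at [0.147, 0.607, 0.223] pointing down, gripper open.
Joint ranges: [-2.98, 2.98], [-0.91, 2.08], [0.09, 2.57], [-1.24, 4.39], [0.2, 2.65], [-2.68, 2.68]. Speed limits (rad/s): [2.57, 2.57, 3.01, 3.14, 3.14, 3.14].

INTERFACE

Orientations are given as a unit quaternion [w, x, y, z].
In Python, from plant import r, imaging, models gives the robot as it stands.
- The arm moves only by the tool apply_moves, never from a script. Its argument "increments" is one flat list of numbers, 7 for each row, row after row: the shift along the tool's x, y, z as a fraction of full scale, then the turn, a rotation vector about the tool's x, y, z as a fraction of full scale, then the gripper's target within -1 to 1 (fully open at 1, half-way at 0, shut at -1). In form: [tx, ty, tz, ax, ay, az, jaw, tx, ty, tz, ax, ay, az, jaw, ...]. A call has 1 to 12 rows; each row is the pose to reach, as a shift and turn from the pose commanded when the call began, along the tool's axes at that moment; what a row does not reach only later rows make up. Full scale, the value 1, is 0.25 m for a shift and 90 degrees for a turn. A row lasts 1/12 s, in which the tool goes at most 41.7 mm and 7.16 degrees, less where a joint would pass 70% of its speed; a pose out of reach is approached as far as the arm can. A call with a number of a shift or a turn outside -1 to 1 is refused whole. A call with a gripper value outside its range is refused whole. The fingers move at their own pace and stop on an object; "squeeze" is the grip in N (left out, the last holds). Time passes only in rows, so rows that repeat a pose let the fingers close. It gives the time, the measured TCP pose, the force and the opening at its end, in the units of the state.
- r.get_state(): the state, without advancing time (a new reading comes with each control period).
- imaging.capture(name): name is "scene" or "top"; returns a dict with "img" (480x640x3 uint8, blue, green, red), "vfov" (degrees; the focal length in pixels is half the picture's height over the tangent of half this angle, whatever the lens; pixels are square), "cx", "cy" (the principal point, pixels), "xyz" and "rotation" of the camera in the world. Camera axes: x right, y down, z forward; pixel columns grow to the right and rows downward; lengths in m; the calibration is good to about 2 mm. A picture is of the moment at which its call begins. There is no depth.
- r.sign_off(): hands the job in, once; it reports no verdict.
Trained networks look in a picture, given as the dict that the camera call returned (one of the last four; its "shot" number tells which), for a name from the list of things; names that differ only in an ending like _2 or _b are one class to them, and where a whole thing is asked for, a point or a joint stands for the part that bears it (a point fixed in the world has none). Each returns a list of dicts, best first, with "confidence" (0 to 1); they miss things now and then, are a little off and sometimes report something else, mostly with a low value. They report only what shows in the picture. A call takes as long as a camera call. They do not tell look-alikes from the thing itself.
- models.find_in(picture, target): "location" ([x, y, z] in m, in world coordinates, good to about 4 mm: the middle of the surface that is visible of it).
- models.tip_of(picture, target): "location" ([x, y, z] in m, in world coordinates, good to about 4 mm: a listed point, or the origin of a listed thing).
The state is a dict: "time_s": time; "q": joint angles; "qd": joint speeds; "joint_torque": joint torques, N m; "eef_pos": TCP position; "eef_rot": TCP orientation; "ft_force": force on the tool from outside, world axes, zero at the start; "ft_torque": the same for the moment, N m; "opening": finger opening in m.
Only numpy, scipy, OpenCV 4.12 (cv2) and the standard library are available. Lean on these libraries where they do the work, as an engineer would, in place of code of your own. Each camera call takes 0.05 s, during which the arm holds its last target. There are 200 camera calls.

## Working session

There is one attempt and no reset: what is moved stays moved. The work goes in short steps, Python scripts to look and compute and a tool call to move; the robot and the scene stay as the last step left them, time stands still between calls to the robot, and variables do not carry over. Pictures are saved under pics/ and viewed, about 8 in all and at most 12, crops included, and the job is handed in when it is done.

Besides the shell and the picture viewer there is one more tool, called after "Emit:" as a command line: name --argument value ..., lists and objects as JSON in quotes. apply_moves: Moves the arm, as the interface text tells. Its arguments: {"type":"object","properties":{"increments":{"type":"array"},"squeeze":{"type":"number"}},"required":["increments"]}

```bash
ls; mkdir -p pics; cat > h.py <<'E'
import numpy as np,cv2
from plant import r,imaging,models
def K(d):
    f=d["img"].shape[0]/2/np.tan(np.radians(d["vfov"])/2); return f,d["cx"],d["cy"]
def Rm(d):
    R=np.array(d["rotation"],float)
    if R.size==4:
        from scipy.spatial.transform import Rotation as S
        R=S.from_quat(R[[1,2,3,0]]).as_matrix()
    return R.reshape(3,3)
def proj(d,p):
    f,cx,cy=K(d); c=Rm(d).T@(np.array(p)-d["xyz"]); return np.round([cx+f*c[0]/c[2],cy+f*c[1]/c[2]],1)
def unproj(d,u,v,z):
    f,cx,cy=K(d); w=Rm(d)@np.array([(u-cx)/f,(v-cy)/f,1]); o=np.array(d["xyz"]); return np.round(o+w*(z-o[2])/w[2],4)
E
python3 - <<'E'
from h import *
for n in("scene","top"):
    d=imaging.capture(n); cv2.imwrite(f"pics/{n}0.png",d["img"]); print(n,d["vfov"],d["cx"],d["cy"],d["xyz"],np.round(Rm(d),3).tolist())
    print([k for k in d])
    for t in("post_top","paddle_top","piston_mid","stand"):
        print(t,[(np.round(x["location"],3).tolist(),round(x["confidence"],2),proj(d,x["location"]).tolist()) for x in models.tip_of(d,t)[:4]])
print(r.get_state())
E
```

```text
pics
scene 44.15948530987277 320.350864338717 243.69777578006335 [-0.1315974   0.77015243  1.18001825] [[-0.719, -0.504, 0.479], [-0.695, 0.51, -0.507], [0.011, -0.697, -0.717]]
['img', 'vfov', 'cx', 'cy', 'xyz', 'rotation', 'shot']
post_top [([0.495, 0.081, 0.085], 0.82, [327.0, 283.6])]
paddle_top [([0.495, 0.293, 0.125], 0.57, [260.8, 324.4])]
piston_mid [([0.436, -0.187, 0.002], 0.52, [410.5, 261.3]), ([0.461, -0.099, 0.006], 0.44, [382.9, 272.7])]
stand [([0.496, 0.149, -0.003], 0.61, [307.2, 321.5])]
top 45.51480529413962 329.09561083198605 243.94735435938782 [0.50017539 0.01798541 1.27806771] [[0.006, -0.997, 0.071], [-1.0, -0.007, -0.01], [0.011, -0.071, -0.997]]
['img', 'vfov', 'cx', 'cy', 'xyz', 'rotation', 'shot']
post_top [([0.497, 0.084, 0.084], 0.81, [291.1, 285.9])]
paddle_top [([0.494, 0.291, 0.118], 0.59, [187.3, 286.9])]
piston_mid [([0.436, -0.184, 0.007], 0.77, [414.2, 314.3]), ([0.461, -0.091, 0.006], 0.69, [371.9, 302.8]), ([0.382, -0.094, 0.006], 0.47, [373.1, 338.7])]
stand [([0.497, 0.152, 0.001], 0.6, [262.5, 285.9])]
{'time_s': 0.5, 'q': array([ 1.20688259e+00,  2.20390929e-01,  1.52650631e+00, -7.59951423e-06,
        1.39469275e+00, -1.26084429e-01]), 'qd': array([-0.00132248,  0.00071974, -0.00034016, -0.00011823, -0.00161466,
       -0.00065026]), 'joint_torque': array([-3.37622105e-04, -4.94038010e+01, -3.87301898e+01,  6.99954084e-02,
        4.81834472e-02, -3.56557723e-05]), 'eef_pos': array([0.14724004, 0.60740091, 0.22253992]), 'eef_rot': array([3.95290713e-06, 1.18633936e-01, 9.92938059e-01, 3.87018504e-07]), 'ft_force': array([ 0.07272253, -0.23427447, -0.2210265 ]), 'ft_torque': array([0.03187557, 0.00326912, 0.00675136]), 'opening': 0.086900147841361}
```

View pics/top0.png

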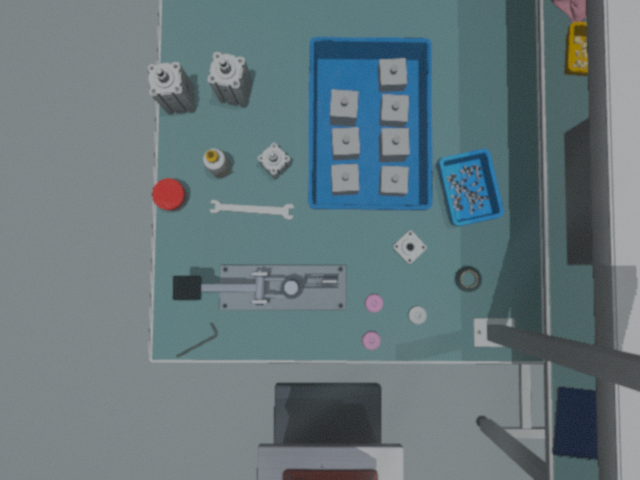

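```bash
python3 - <<'E'
import cv2,numpy as np
a=cv2.imread("pics/top0.png")[270:370,340:460]
cv2.imwrite("pics/c0.png",cv2.resize(a,None,fx=6,fy=6,interpolation=cv2.INTER_CUBIC))
E
```

```text
(no output)
```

View pics/c0.png

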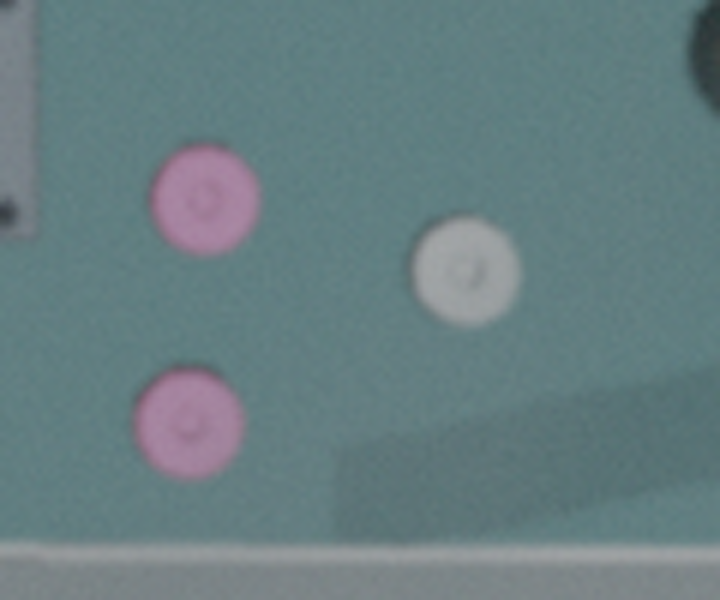

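View pics/scene0.png

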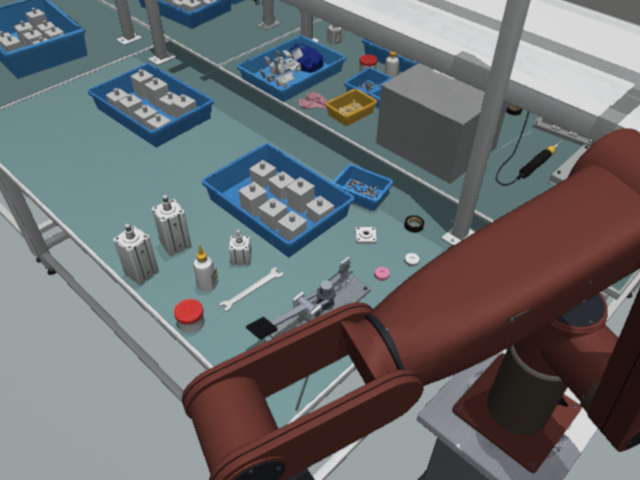

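The piston candidates in the top view are pink (374,303), pink (372,341) and pale (418,315). Only the pale one fits the description; the crop confirms it is pale with a bore. Next I refine its centre and the post top.

```bash
python3 - <<'E'
from h import *
d=imaging.capture("top");g=d["img"]
def blob(x0,x1,y0,y1,th,name):
    c=g[y0:y1,x0:x1].min(2); m=(cv2.resize(c,None,fx=4,fy=4,interpolation=cv2.INTER_CUBIC)>th).astype(np.uint8)
    n,l,s,ce=cv2.connectedComponentsWithStats(m); i=1+s[1:,4].argmax(); print(name,s[i])
    return ce[i][0]/4-.375+x0, ce[i][1]/4-.375+y0
print(g[315,417],g[315,405],g[288,291],g[288,302],g[276,291])
p=blob(400,435,298,333,140,"piston");print(p,unproj(d,*p,.014))
q=blob(275,308,270,306,150,"post");print(q,unproj(d,*q,.085))
s=imaging.capture("scene")
for t,a in(("piston",[.436,-.187,.014]),("post",[.496,.083,.085])):
    print(t,proj(d,a),proj(s,a))
cv2.imwrite("pics/c1.png",np.hstack([cv2.resize(g[255:320,250:350],(600,390),interpolation=2)]))
E
```

```text
[164 163 158] [130 128  97] [169 160 151] [97 91 83] [101  93  84]
piston [  38   35   66   67 3366]
(np.float64(417.21041295306003), np.float64(314.74383541295305)) [ 0.4356 -0.1898  0.014 ]
post [  46   50   39   43 1158]
(np.float64(290.5967184801382), np.float64(287.1064335060449)) [0.4948 0.0851 0.085 ]
piston [415.9 314.5] [411.  258.2]
post [291.6 286.6] [326.2 283.8]
```

View pics/c1.png

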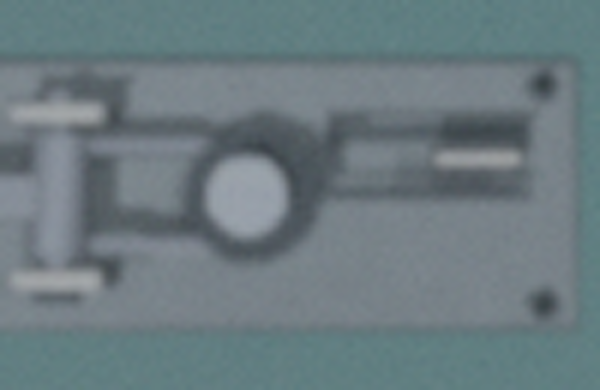

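Emit:
apply_moves --increments '[-1,-0.8,0,0,0,0.849,1,-1,-0.8,0,0,0,0.849,1,-1,-0.8,0,0,0,0.849,1,-1,-0.8,0,0,0,0.849,1,-1,-0.8,0,0,0,0.849,1,-1,-0.8,0,0,0,0.849,1,-1,-0.8,0,0,0,0.849,1,-1,-0.8,0,0,0,0.849,1,-1,-0.8,0,0,0,0.849,1,-1,-0.8,0,0,0,0.849,1,-1,-0.8,0,0,0,0.849,1,-1,-0.8,0,0,0,0.849,1]'

```text
time_s: 1.6
eef_pos: [0.3434, 0.3539, 0.2227]
eef_rot: [0.0, 0.709, 0.706, 0.0]
ft_force: [-0.5, 0.3, 0.1]
opening: 0.0868
```

Emit:
apply_moves --increments '[-1,0.37,0,0,0,0,1,-1,0.37,0,0,0,0,1,-1,0.37,0,0,0,0,1,-1,0.37,0,0,0,0,1,-1,0.37,0,0,0,0,1,-1,0.37,0,0,0,0,1,-1,0.37,0,0,0,0,1]'

```text
time_s: 2.18
eef_pos: [0.4367, 0.1002, 0.2229]
eef_rot: [0.001, 0.707, 0.707, -0.0]
ft_force: [-0.0, -0.1, -0.2]
opening: 0.0871
```

Emit:
apply_moves --increments '[-1,0,0,0,0,0,1,-1,0,0,0,0,0,1,-1,0,0,0,0,0,1,-1,0,0,0,0,0,1,-1,0,0,0,0,0,1,-1,0,0,0,0,0,1,-1,0,0,0,0,0,1]'

```text
time_s: 2.77
eef_pos: [0.4349, -0.1525, 0.223]
eef_rot: [0.002, 0.708, 0.706, -0.001]
ft_force: [-1.0, 0.6, 0.2]
opening: 0.0868
```

Emit:
apply_moves --increments '[-0.15,0,0.4,0,0,0,1,-0.15,0,0.5,0,0,0,1,-0.15,0,0.55,0,0,0,1,-0.15,0,0.55,0,0,0,1,-0.15,0,0.55,0,0,0,1,-0.15,0,0.55,0,0,0,1]'

```text
time_s: 3.27
eef_pos: [0.4347, -0.1826, 0.0845]
eef_rot: [-0.001, 0.707, 0.707, -0.0]
ft_force: [0.2, 0.1, 0.8]
opening: 0.0871
```

```bash
python3 - <<'E'
from h import *
s=r.get_state();print(s["eef_pos"],s["eef_rot"],s["q"])
d=imaging.capture("top");print([(np.round(x["location"],3),x["confidence"]) for x in models.tip_of(d,"piston_mid")])
e=imaging.capture("scene")
a=d["img"][230:370,340:500];b=e["img"][190:330,340:500]
cv2.imwrite("pics/c2.png",np.hstack([cv2.resize(i,(400,350),interpolation=2) for i in(a,b)]))
print(proj(e,s["eef_pos"]),proj(d,s["eef_pos"]))
E
```

```text
[ 0.43469673 -0.18260671  0.08447752] [-1.28908728e-03  7.06741416e-01  7.07470755e-01 -1.99222972e-04] [-5.65308047e-01  4.13576660e-03  2.03837083e+00  1.93597584e-04
  1.10168913e+00 -5.66427238e-01]
[(array([ 0.458, -0.091,  0.008]), 0.63), (array([ 0.437, -0.19 ,  0.006]), 0.59), (array([ 0.383, -0.091,  0.006]), 0.56), (array([0.494, 0.148, 0.002]), 0.18)]
[413.7 241. ] [419.3 316.9]
```

View pics/c2.png

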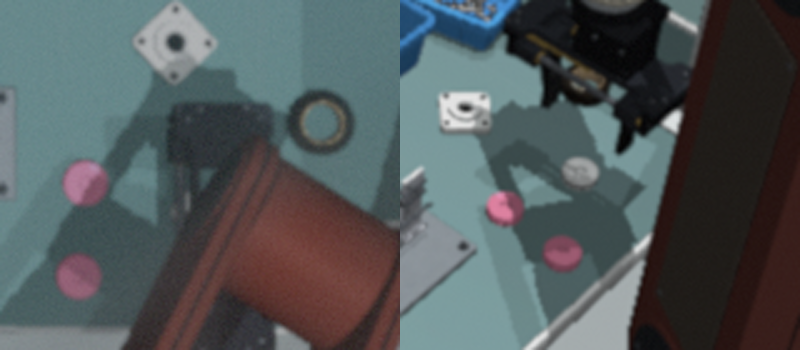

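Emit:
apply_moves --increments '[-0.026,0.005,0.1,0,0,0,1,-0.026,0.005,0.2,0,0,0,1,-0.026,0.005,0.27,0,0,0,1,-0.026,0.005,0.3,0,0,0,1,-0.026,0.005,0.316,0,0,0,1,-0.026,0.005,0.318,0,0,0,1,-0.026,0.005,0.318,0,0,0,1]'

```text
time_s: 4.0
eef_pos: [0.4377, -0.1904, 0.0069]
eef_rot: [0.001, 0.707, 0.707, 0.0]
ft_force: [-0.3, 0.2, -0.7]
opening: 0.087
```

Emit:
apply_moves --increments '[0,0,0.014,0,0,0,1,0,0,0.014,0,0,0,0.2,0,0,0.014,0,0,0,-0.2,0,0,0.014,0,0,0,-1,0,0,0.014,0,0,0,-1,0,0,0.014,0,0,0,-1,0,0,0.014,0,0,0,-1,0,0,0.014,0,0,0,-1,0,0,0.014,0,0,0,-1,0,0,0.014,0,0,0,-1]' --squeeze 15

```text
time_s: 4.83
eef_pos: [0.4365, -0.1899, 0.002]
eef_rot: [0.0, 0.707, 0.707, -0.0]
ft_force: [0.1, 0.5, 0.1]
opening: 0.0384
```

Emit:
apply_moves --increments '[0,0,-0.1,0,0,0,-1,0,0,-0.25,0,0,0,-1,0,0,-0.4,0,0,0,-1,0,0,-0.55,0,0,0,-1,0,0,-0.7,0,0,0,-1,0,0,-0.7,0,0,0,-1,0,0,-0.7,0,0,0,-1]'

```text
time_s: 5.42
eef_pos: [0.4382, -0.191, 0.1799]
eef_rot: [0.003, 0.707, 0.707, 0.001]
ft_force: [-0.2, 0.6, -0.9]
opening: 0.0386
```

```bash
python3 - <<'E'
from h import *
s=r.get_state();P=s["eef_pos"];print(P,s["eef_rot"],s["opening"])
e=imaging.capture("scene");u,v=proj(e,P).astype(int);print(u,v)
print([(np.round(x["location"],3),x["confidence"]) for x in models.tip_of(e,"piston_mid")])
cv2.imwrite("pics/c3.png",cv2.resize(e["img"][v-45:v+55,u-60:u+60],(720,600),interpolation=2))
E
```

```text
[ 0.43821081 -0.19099522  0.17992127] [3.02915248e-03 7.07296571e-01 7.06910168e-01 6.31524937e-04] 0.03863586864888956
419 211
[(array([ 0.463, -0.096,  0.006]), 0.63), (array([ 0.436, -0.19 ,  0.179]), 0.62), (array([ 0.381, -0.091,  0.005]), 0.44), (array([0.7  , 0.354, 0.003]), 0.26)]
```

View pics/c3.png

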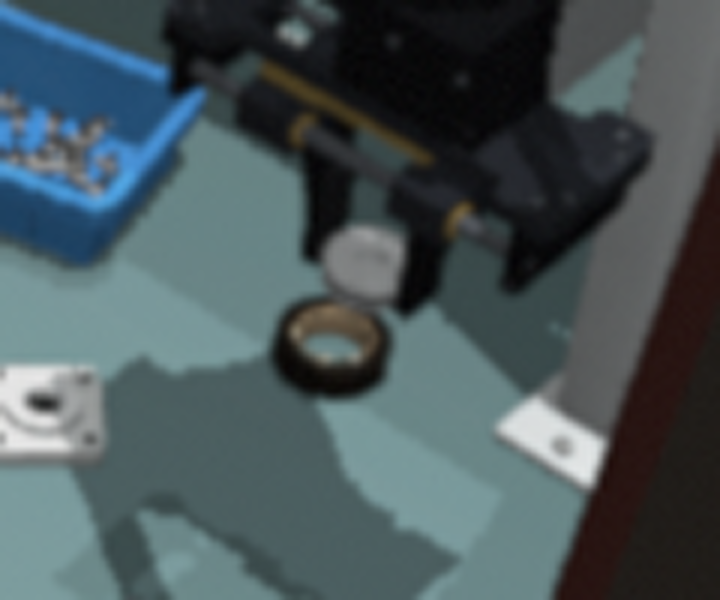

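Emit:
apply_moves --increments '[0.12,0.03,0,0,0,0,-1,0.24,0.06,0,0,0,0,-1,0.38,0.1,0,0,0,0,-1,0.52,0.13,0,0,0,0,-1,0.66,0.16,0,0,0,0,-1,0.8,0.2,0,0,0,0,-1,0.94,0.22,0,0,0,0,-1,1,0.228,0,0,0,0,-1,1,0.228,0,0,0,0,-1]'

```text
time_s: 6.27
eef_pos: [0.4921, 0.0632, 0.1744]
eef_rot: [-0.002, 0.706, 0.708, -0.001]
ft_force: [0.6, 1.2, -0.8]
opening: 0.0386
```

Emit:
apply_moves --increments '[0.06,0,0,0,0,0,-1,0.1,0,0.06,0,0,0,-1,0.1,0,0.12,0,0,0,-1,0.1,0,0.18,0,0,0,-1,0.1,0,0.24,0,0,0,-1,0.1,0,0.26,0,0,0,-1,0.1,0,0.26,0,0,0,-1,0.1,0,0.26,0,0,0,-1]'

```text
time_s: 6.93
eef_pos: [0.493, 0.0844, 0.1113]
eef_rot: [-0.001, 0.708, 0.707, -0.001]
ft_force: [0.7, 0.1, -0.7]
opening: 0.0388
```

```bash
python3 - <<'E'
from h import *
s=r.get_state();P=s["eef_pos"];print(P,s["eef_rot"],s["opening"],s["ft_force"])
d=imaging.capture("top")
e=imaging.capture("scene");o=[]
for c in(d,e):
    u,v=proj(c,P).astype(int);print(u,v)
    for t in("piston_mid","post_top","piston"): print(t,[(np.round(x["location"],3),round(x["confidence"],2)) for x in models.tip_of(c,t)[:3]])
    o.append(cv2.resize(c["img"][v-40:v+40,u-30:u+30],(390,520),interpolation=2))
cv2.imwrite("pics/c4.png",np.hstack(o))
E
```

```text
[0.49304656 0.08442303 0.11134191] [-6.30757874e-04  7.07573483e-01  7.06639066e-01 -7.73405632e-04] 0.038819216450838225 [ 0.69170303  0.05364217 -0.6872359 ]
290 288
piston_mid [(array([ 0.463, -0.094,  0.01 ]), 0.62), (array([ 0.377, -0.089,  0.006]), 0.56), (array([ 0.718, -0.302,  0.001]), 0.3)]
post_top []
piston [(array([ 0.381, -0.09 , -0.001]), 0.83), (array([ 0.464, -0.098, -0.004]), 0.6)]
326 277
piston_mid [(array([ 0.381, -0.088,  0.002]), 0.65), (array([ 0.462, -0.098,  0.003]), 0.56), (array([0.492, 0.083, 0.115]), 0.44)]
post_top [(array([0.496, 0.083, 0.081]), 0.52)]
piston [(array([0.491, 0.087, 0.111]), 0.56), (array([ 0.465, -0.099, -0.003]), 0.46)]
```

View pics/c4.png

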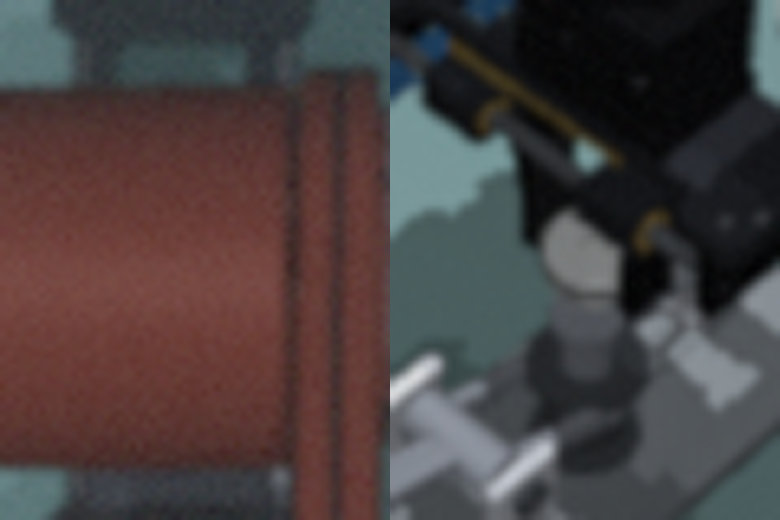

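Emit:
apply_moves --increments '[-0.003,0.009,0.03,0,0,0,-1,-0.003,0.009,0.06,0,0,0,-1,-0.003,0.009,0.08,0,0,0,-1,-0.003,0.009,0.084,0,0,0,-1,-0.003,0.009,0.084,0,0,0,-1,-0.003,0.009,0.084,0,0,0,-1]'

```text
time_s: 7.83
eef_pos: [0.4957, 0.0843, 0.0907]
eef_rot: [-0.0, 0.707, 0.707, -0.0]
ft_force: [0.0, 0.0, -1.1]
opening: 0.0384
```

Emit:
apply_moves --increments '[0,0,0.004,0,0,0,-1,0,0,0.008,0,0,0,-1,0,0,0.008,0,0,0,-1,0,0,0.008,0,0,0,-1]'

```text
time_s: 8.17
eef_pos: [0.496, 0.0843, 0.0891]
eef_rot: [0.0, 0.707, 0.707, 0.0]
ft_force: [0.3, 0.1, -0.7]
opening: 0.0383
```

```bash
python3 - <<'E'
from h import *
s=r.get_state();P=s["eef_pos"];print(P,s["opening"],s["ft_force"])
e=imaging.capture("scene")
for t in("piston_mid","post_top"): print(t,[(np.round(x["location"],3),round(x["confidence"],2)) for x in models.tip_of(e,t)[:3]])
u,v=proj(e,P).astype(int);print(u,v)
cv2.imwrite("pics/c5.png",cv2.resize(e["img"][v-25:v+35,u-40:u+40],(800,600),interpolation=2))
E
```

```text
[0.49598823 0.0843011  0.08914859] 0.038344966787296854 [ 0.32584797  0.1133088  -0.65112747]
piston_mid [(array([ 0.383, -0.09 ,  0.003]), 0.68), (array([0.494, 0.086, 0.091]), 0.64), (array([ 0.461, -0.096,  0.002]), 0.54)]
post_top [(array([ 0.521, -0.302, -0.003]), 0.64), (array([0.494, 0.084, 0.082]), 0.46)]
325 282
```

View pics/c5.png

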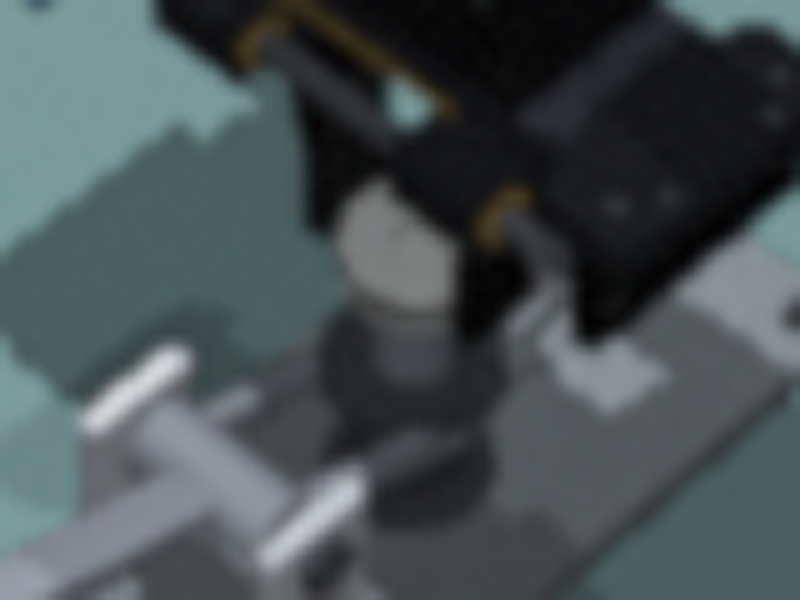

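Emit:
apply_moves --increments '[-0.003,0,0.004,0,0,0,-1,-0.003,0,0.006,0,0,0,-1,-0.003,0,0.008,0,0,0,-1,-0.003,0,0.008,0,0,0,-1,-0.003,0,0.008,0,0,0,-1]'

```text
time_s: 8.73
eef_pos: [0.4959, 0.0835, 0.087]
eef_rot: [-0.0, 0.707, 0.707, -0.0]
ft_force: [-0.6, -1.3, -0.6]
opening: 0.0386
```

Emit:
apply_moves --increments '[0,0,0.003,0,0,0,-1,0,0,0.005,0,0,0,-1,0,0,0.005,0,0,0,-1]'

```text
time_s: 8.98
eef_pos: [0.496, 0.0835, 0.0868]
eef_rot: [-0.0, 0.707, 0.707, -0.0]
ft_force: [-4.6, -0.5, 9.2]
opening: 0.0384
```

Emit:
apply_moves --increments '[0,0,-0.002,0,0,0,-0.12,0,0,-0.002,0,0,0,-0.05,0,0,-0.002,0,0,0,0.05,0,0,-0.002,0,0,0,0.2,0,0,-0.002,0,0,0,0.5,0,0,-0.002,0,0,0,0.8,0,0,-0.002,0,0,0,0.8,0,0,-0.002,0,0,0,0.8]'

```text
time_s: 9.65
eef_pos: [0.4959, 0.0835, 0.0862]
eef_rot: [-0.0, 0.707, 0.707, -0.0]
ft_force: [0.2, 0.3, -0.6]
opening: 0.0709
```

Emit:
apply_moves --increments '[0,0,-0.04,0,0,0,0.8,0,0,-0.12,0,0,0,0.8,0,0,-0.24,0,0,0,0.8,0,0,-0.36,0,0,0,0.8,0.15,0,-0.4,0,0,0,0.8,0.3,0,-0.4,0,0,0,0.8,0.45,0,-0.4,0,0,0,0.8,0.6,0,-0.4,0,0,0,0.8,0.75,0,-0.4,0,0,0,0.8,0.86,0,-0.4,0,0,0,0.8,0.86,0,-0.4,0,0,0,0.8]'

```text
time_s: 10.57
eef_pos: [0.4955, 0.3034, 0.1873]
eef_rot: [-0.001, 0.706, 0.708, 0.001]
ft_force: [-0.8, -0.2, 0.4]
opening: 0.0785
```

```bash
python3 - <<'E'
from h import *
s=r.get_state();P=s["eef_pos"];print(P,s["opening"],s["ft_force"])
o=[]
for n in("top","scene"):
    e=imaging.capture(n)
    for t in("piston_mid","post_top","paddle_top"): print(t,[(np.round(x["location"],3),round(x["confidence"],2)) for x in models.tip_of(e,t)[:3]])
    u,v=proj(e,[.496,.083,.095]).astype(int);print(u,v)
    o.append(cv2.resize(e["img"][v-30:v+30,u-20:u+20],(400,600),interpolation=2))
cv2.imwrite("pics/c6.png",np.hstack(o))
E
```

```text
[0.49547176 0.3033661  0.18727845] 0.07850397906479782 [-0.78621571 -0.21108791  0.36043427]
piston_mid [(array([0.496, 0.086, 0.092]), 0.63), (array([ 0.378, -0.092,  0.005]), 0.6), (array([ 0.462, -0.092,  0.006]), 0.58)]
post_top [(array([0.496, 0.084, 0.086]), 0.66), (array([0.766, 0.25 , 0.001]), 0.59), (array([0.496, 0.085, 0.089]), 0.16)]
paddle_top [(array([0.493, 0.293, 0.12 ]), 0.6)]
291 286
piston_mid [(array([ 0.38 , -0.093,  0.004]), 0.72), (array([0.495, 0.086, 0.09 ]), 0.69), (array([ 0.461, -0.098,  0.007]), 0.47)]
post_top [(array([0.491, 0.086, 0.084]), 0.63), (array([0.497, 0.085, 0.086]), 0.62)]
paddle_top [(array([0.494, 0.292, 0.122]), 0.68), (array([ 0.517, -0.304,  0.001]), 0.21)]
326 281
```

View pics/c6.png

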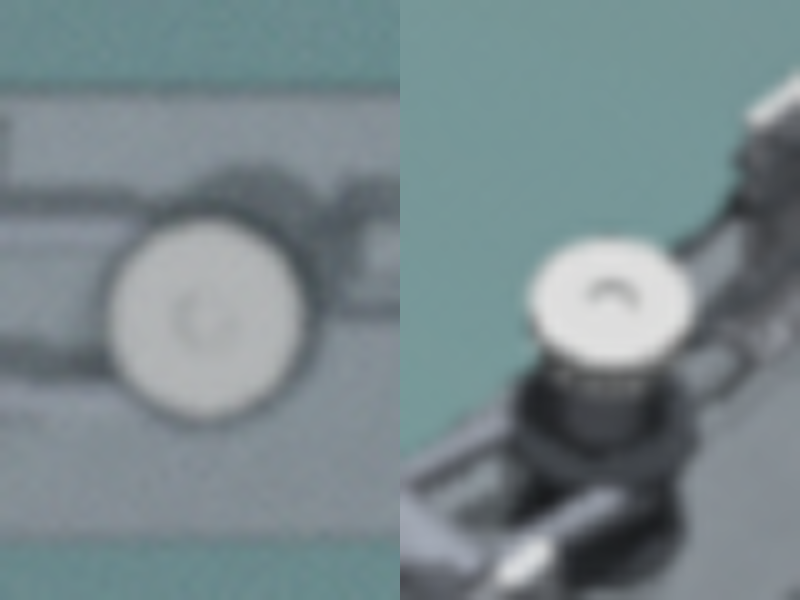

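Emit:
apply_moves --increments '[-0.014,-0.004,0.04,0,0,0,-1,-0.014,-0.004,0.08,0,0,0,-1,-0.014,-0.004,0.12,0,0,0,-1,-0.014,-0.004,0.16,0,0,0,-1,-0.014,-0.004,0.18,0,0,0,-1,-0.014,-0.004,0.18,0,0,0,-1,-0.014,-0.004,0.18,0,0,0,-1,-0.014,-0.004,0.18,0,0,0,-1,-0.014,-0.004,0.18,0,0,0,-1,-0.014,-0.004,0.18,0,0,0,-1]'

```text
time_s: 11.8
eef_pos: [0.4955, 0.2953, 0.142]
eef_rot: [0.0, 0.707, 0.707, 0.001]
ft_force: [-0.3, -0.0, -0.4]
opening: 0.0196
```

Emit:
apply_moves --increments '[0.018,0,0.0,0,0,0,-1,0.018,0,0,0,0,0,-1,0.018,0,0,0,0,0,-1,0.018,0,0.02,0,0,0,-1,0.018,0,0.04,0,0,0,-1,0.018,0,0.06,0,0,0,-1,0.018,0,0.08,0,0,0,-1,0.018,0,0.1,0,0,0,-1,0.018,0,0.1,0,0,0,-1,0.018,0,0.1,0,0,0,-1]'

```text
time_s: 12.63
eef_pos: [0.4953, 0.2997, 0.1165]
eef_rot: [0.0, 0.707, 0.707, 0.0]
ft_force: [-0.4, -0.1, 4.7]
opening: 0.0003
```

Emit:
apply_moves --increments '[0,0,0.012,0,0,0,-1,0,0,0.026,0,0,0,-1,0,0,0.042,0,0,0,-1,0,0,0.058,0,0,0,-1,0,0,0.074,0,0,0,-1,0,0,0.09,0,0,0,-1,0,0,0.106,0,0,0,-1,0,0,0.12,0,0,0,-1,0,0,0.132,0,0,0,-1,0,0,0.14,0,0,0,-1,0,0,0.144,0,0,0,-1,0,0,0.144,0,0,0,-1]'

```text
time_s: 13.63
eef_pos: [0.4961, 0.3011, 0.0817]
eef_rot: [-0.0, 0.707, 0.707, 0.002]
ft_force: [-0.8, 5.0, 6.9]
opening: 0.0003
```

Emit:
apply_moves --increments '[0,0,0.01,0,0,0,-1,0,0,0.022,0,0,0,-1,0,0,0.034,0,0,0,-1,0,0,0.044,0,0,0,-1,0,0,0.05,0,0,0,-1,0,0,0.052,0,0,0,-1,0,0,0.052,0,0,0,-1,0,0,0.052,0,0,0,-1]'

```text
time_s: 14.3
eef_pos: [0.4962, 0.3015, 0.0691]
eef_rot: [-0.0, 0.707, 0.707, 0.002]
ft_force: [-1.3, 5.2, 8.5]
opening: 0.0005
```

```bash
python3 - <<'E'
from h import *
s=r.get_state();P=s["eef_pos"];print(P,s["opening"],s["ft_force"])
o=[]
for n in("top","scene"):
    e=imaging.capture(n)
    for t in("piston_mid","post_top","paddle_top"): print(t,[(np.round(x["location"],3),round(x["confidence"],2)) for x in models.tip_of(e,t)[:3]])
    u,v=proj(e,[.49,.05,.095]).astype(int);print(u,v)
    o.append(cv2.resize(e["img"][v-30:v+30,u-20:u+20] if n=="top" else e["img"][v-40:v+20,u-25:u+15],(400,600),interpolation=2))
cv2.imwrite("pics/c7.png",np.hstack(o))
E
```

```text
[0.4961721  0.30150358 0.06910334] 0.000505350602177742 [-1.3205815   5.21550808  8.4517215 ]
piston_mid [(array([ 0.458, -0.094,  0.009]), 0.8), (array([0.498, 0.088, 0.113]), 0.64), (array([ 0.762,  0.25 , -0.001]), 0.6)]
post_top [(array([0.497, 0.087, 0.108]), 0.55)]
paddle_top [(array([0.491, 0.303, 0.07 ]), 0.56)]
307 289
piston_mid [(array([0.492, 0.084, 0.112]), 0.59), (array([ 0.382, -0.09 ,  0.002]), 0.46), (array([ 0.463, -0.098,  0.007]), 0.46)]
post_top [(array([0.495, 0.085, 0.106]), 0.79)]
paddle_top [(array([0.495, 0.301, 0.069]), 0.86)]
337 275
```

View pics/c7.png

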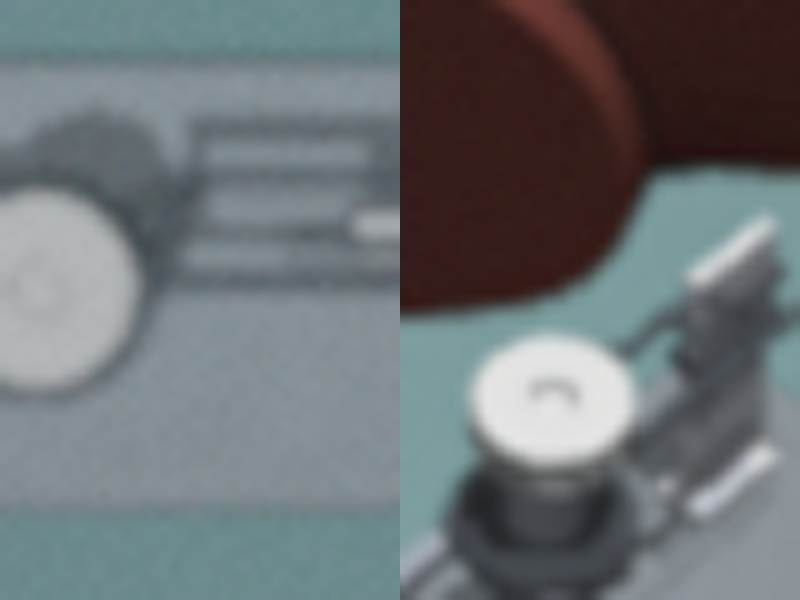

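Emit:
apply_moves --increments '[0,0,0.004,0,0,0,-1,0,0,0.008,0,0,0,-1,0,0,0.009,0,0,0,-1,0,0,0.009,0,0,0,-1,0,0,0.009,0,0,0,-1]'

```text
time_s: 15.12
eef_pos: [0.4962, 0.3016, 0.0669]
eef_rot: [-0.0, 0.707, 0.707, 0.002]
ft_force: [-1.5, 6.2, 7.9]
opening: 0.0005
```

```bash
python3 - <<'E'
from h import *
s=r.get_state();P=s["eef_pos"];print(P,s["ft_force"])
ref=cv2.imread("pics/c6.png")[:,400:]; T=ref[220:385,110:310]   # 10x, origin col 306,row 251
e=imaging.capture("scene");cv2.imwrite("pics/s8.png",e["img"])
for nm,I in(("now",e["img"]),):
    x0,y0=300,240; B=cv2.resize(I[y0:y0+70,x0:x0+60],None,fx=10,fy=10,interpolation=2)
    m=cv2.matchTemplate(B,T,cv2.TM_CCOEFF_NORMED); _,c,_,l=cv2.minMaxLoc(m)
    u,v=x0+l[0]/10,y0+l[1]/10; print(c,"shift",u-(306+11),v-(251+22))
c7=cv2.imread("pics/c7.png")[:,400:]; m=cv2.matchTemplate(c7,T,cv2.TM_CCOEFF_NORMED);_,c,_,l=cv2.minMaxLoc(m)
print("c7",c,312+l[0]/10-317,235+l[1]/10-273)
a=proj(e,[.4955,.084,.099])
for h in(.02,.022,.023,.024,.025,.026): print(h,proj(e,[.4955,.084,.099+h])-a)
print([(np.round(x["location"],3),round(x["confidence"],2)) for x in models.tip_of(e,"post_top")[:2]])
u,v=proj(e,[.49,.0,.09]).astype(int)
cv2.imwrite("pics/c8.png",cv2.resize(e["img"][v-25:v+25,u-40:u+20],(780,600),interpolation=cv2.INTER_LANCZOS4))
E
```

```text
[0.49620947 0.30156089 0.06691915] [-1.46614342  6.23339912  7.86251112]
0.9790259599685669 shift 0.30000000000001137 -6.399999999999977
c7 0.9812818765640259 0.30000000000001137 -6.199999999999989
0.02 [ 0.1 -5.5]
0.022 [ 0.1 -6. ]
0.023 [ 0.1 -6.3]
0.024 [ 0.1 -6.6]
0.025 [ 0.2 -6.9]
0.026 [ 0.2 -7.1]
[(array([0.496, 0.085, 0.106]), 0.73)]
```

View pics/c8.png

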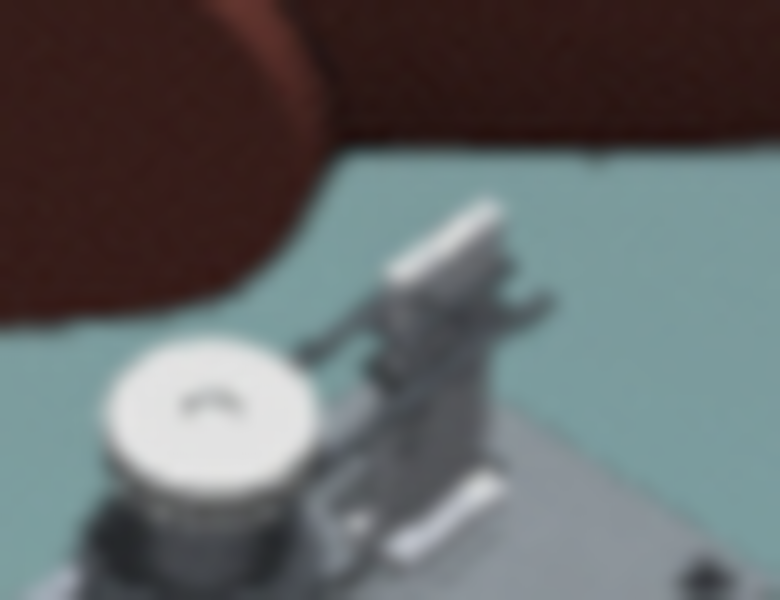

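Emit:
apply_moves --increments '[0,0,0.002,0,0,0,-1,0,0,0.002,0,0,0,-1,0,0,0.002,0,0,0,-1,0,0,0.002,0,0,0,-1,0,0,0.002,0,0,0,-1,0,0,0.002,0,0,0,-1]'

```text
time_s: 15.72
eef_pos: [0.4962, 0.3015, 0.0664]
eef_rot: [-0.0, 0.707, 0.707, 0.002]
ft_force: [-1.2, 5.3, 7.8]
opening: 0.0004
```

```bash
python3 - <<'E'
from h import *
s=r.get_state();print(s["time_s"],s["eef_pos"],s["ft_force"])
T=cv2.imread("pics/c6.png")[220:385,510:710]; v=[]
for i in range(5):
    e=imaging.capture("scene"); B=cv2.resize(e["img"][240:310,300:360],None,fx=10,fy=10,interpolation=2)
    l=cv2.minMaxLoc(cv2.matchTemplate(B,T,cv2.TM_CCOEFF_NORMED))[3]; v.append(240+l[1]/10-273)
print(v)
for t in("piston_mid","post_top","paddle_top"): print(t,[(np.round(x["location"],3),round(x["confidence"],2)) for x in models.tip_of(e,t)[:3]])
print(r.get_state()["eef_pos"])
E
```

```text
15.7167 [0.49617336 0.30154779 0.06642537] [-1.24538743  5.27533852  7.79569183]
[-6.399999999999977, -6.399999999999977, -6.399999999999977, -6.399999999999977, -6.399999999999977]
piston_mid [(array([ 0.461, -0.097,  0.006]), 0.73), (array([ 0.383, -0.092,  0.006]), 0.67), (array([0.494, 0.085, 0.112]), 0.46)]
post_top [(array([0.493, 0.087, 0.106]), 0.49)]
paddle_top [(array([0.494, 0.298, 0.068]), 0.6)]
[0.4961729  0.3015549  0.06642649]
```

```bash
python3 -c "
from plant import r
print(r.sign_off())"
```

```text
the job is handed in; nothing more can be done
None
```

The pale piston is on the lift post and released. I handed the job in with the shut fingertips still holding the paddle down near the mark, at about 15.7 s.

- **Placing:** After letting go, the piston looked flat in both views and was within about 1 mm of the post centre. It was still riding on the post in the last pictures.
- **Lift height (target 24 mm):** The fingertip height of 66.4 mm, put through the stated paddle geometry, gives about 24.2 mm. The piston's shift in the scene picture gives about 23.3 mm. The two methods differ by just under 1 mm, on either side of the target.
- **Not confirmed:** The picture was too coarse to see the pointer midway between the two index bars, so that position rests on the two height figures.
- **Weaker readings:** The trained network put the post top at 106 mm against the expected 109 mm, which is within its stated 4 mm error.
- **Forces:** The upward push on the tool was 7.8 N at the end, close to the stated 8 N spring force at the mark. There was also about 5 N sideways, which I put down to friction on the paddle.
- **Other items:** I touched nothing else on the bench that I know of. The two pink look-alikes measured at their original places at the end; I did not check the other items again.

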